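# Sort brewing goods into their shipping cartons

## Task

Sort the loose coffee goods on the packing bench into their containers: both metal coffee tins into the square carton, both packs of paper filters into the long narrow carton, and the wooden-handled tamper into the round tub. Everything must end up standing upright, flat on the bottom of its container, and the white cup on the bench must not be knocked over.

Things in the scene. Friction and masses are not known exactly. Their poses are not given: they have to be found in the camera images.
- tall_tin: Tall round metal coffee tin with a pale paper band, diameter 52, height 100 mm, loose, standing on the bench. Origin: centre of its underside; z up along its axis.
- short_tin: Short, slightly wider round metal coffee tin with a pale paper band, diameter 58, height 80 mm, loose, standing on the bench. Origin: centre of its underside; z up along its axis.
- large_pack: Larger rigid pale box of paper filters with a light brown fan printed on its broad sides, standing on the bench: 40 (its x) by 70 (its y) by 95 mm high (z). Loose, any yaw. Origin: centre of its underside.
- small_pack: Smaller rigid pale box of paper filters, printed like the larger one, standing on the bench: 36 (its x) by 54 (its y) by 80 mm high (z). Loose, any yaw. Origin: centre of its underside.
- tamper: Espresso tamper standing on its round steel foot: foot diameter 58, 20 mm thick; above it a turned dark wood handle, 34 mm in diameter from 56 to 84 mm above the underside, narrower below; 90 mm high in all. Loose. Origin: centre of the underside; z up along its axis.
- square_carton: Open square brown cardboard carton, fixed to the bench: outside 168 by 168, inside 160 by 160 mm, rim 40 mm above the bench, floor and walls 4 mm thick. Turned up to 0.3 rad. Origin: centre of its underside, at bench height; x and y along its sides.
- long_carton: Open long narrow brown cardboard carton, fixed to the bench: outside 88 (its x) by 208 (its y), inside 80 by 200 mm, rim 40 mm above the bench, floor and walls 4 mm thick. Turned up to 0.3 rad. Origin: centre of its underside, at bench height.
- round_tub: Open round grey plastic tub, fixed to the bench: outside diameter 116 at the rim (112 at the foot), inside about 104 mm at the floor, rim 40 mm above the bench, floor and wall 4 mm thick. Origin: centre of its underside, at bench height.
- cup: White ceramic cup without a handle, diameter 58 at the rim, 75 mm high, loose, standing in the gap between two of the containers: a bystander. Origin: centre of its underside; z up along its axis.
There are look-alikes about, which are no part of the job. Leave any blue, purple or turquoise look-alike of the large_pack alone.

How it is judged:
By the outcome, as a careful person would: the job done as asked, in the order asked, and still so for the second after the job is handed in, with the robot touching nothing.
It also fails if it takes over 125 s, if anything falls off the work surface, if the arm or the gripper's body presses on something with over 40 N, if the wrist force passes 120 N, or if a joint passes its speed limit or range.

## Robot

A 6-joint arm with a two-finger parallel gripper is mounted at the origin on the work surface. World frame = base frame: x ahead of the robot, y to its left, z up, the work surface at z = 0. Lengths are in m, angles in rad, forces in N, time in s.
With the tool pointing down it reaches from about 0.275 to 0.725 m from the base axis. Payload 5.6 kg.
Tool frame: the origin (TCP) lies at the very end of the fingers, on their centre line; the grasp point (between the pads) lies 19 mm behind it (robot.grip_depth is the distance from the TCP to the grasp point, in m); z points along the fingers, y is the line along which they close (so a half turn about z gives the same grasp; the last joint's range is limited). The gripper opens to 85 mm and grips with 20 to 120 N. Pads are 22 mm wide; open, the fingers measure 114 mm over their backs; the gripper's body (76 mm by 85 mm) begins 54 mm behind the grasp point. The pads swing forward as they close: fully open they stand 13 mm farther back than shut.
Start: joints at [0.285, 0.255, 0.108, 0, -1.424, -0.285], TCP at [0.55, 0, 0.231] pointing down, gripper open.
Joint ranges: [-2.95, 2.95], [-1.21, 1.97], [-1.09, 1.5], [-2.87, 1.71], [-2.94, -0.07], [-3.05, 3.05]. Speed limits (rad/s): [2.57, 2.57, 3.14, 3.14, 3.14, 3.14].

## Interface

Orientations are given as a unit quaternion [x, y, z, w].
In Python, from cell import robot, imaging, spotter gives the robot as it stands. The module is installed in compiled form; this text tells all that it offers.
- The arm moves only by the tool send_rows, never from a script. Its argument "steps" is a list of rows, each an object of numbers: "x", "y", "z": the shift along the tool's x, y, z in m; "spin": the turn about the tool's z in rad. In form: [{"x": .., "y": .., "z": .., "spin": ..}, ...]. A call has 1 to 5 rows; each row is the pose to reach, as a shift and turn from the pose commanded when the call began, along the tool's axes at that moment; what a row does not reach only later rows make up. A row lasts 1/12 s, in which the tool goes at most 41.7 mm and 7.16 degrees, less where a joint would pass 70% of its speed; a pose out of reach is approached as far as the arm can. A call with a gripper value outside its range is refused whole. "hand" is the opening in per cent of the stroke, from 0 (shut) to 100 (fully open), set as the call begins (left out, the last holds). The fingers move at their own pace and stop on an object; "newtons" is the grip in N (left out, the last holds). Time passes only in rows, so rows that repeat a pose let the fingers close. It gives the time, the measured TCP pose, the force, the opening and the grip force at its end, in the units of the state.
- robot.state(): the state, without advancing time (a new reading comes with each control period).
- imaging.grab_frame(name): name is "scene" or "side" or "wrist"; returns the picture (420x560x3 uint8, red, green, blue); there is no depth.
- imaging.camera_params(name): a dict with "fovy" (degrees; the focal length in pixels is half the picture's height over the tangent of half this angle, whatever the lens; pixels are square), "cx", "cy" (the principal point, pixels), "k1" (the pictures are not rectified: a ray, as slopes to the right and down, at radius r is drawn at 1 + k1 r^2 times it, then the intrinsics apply), "T" (4x4, takes a point from camera to world coordinates). Camera axes: x right, y up, looking along -z (the intrinsics and any distortion apply to the point x, -y, -z); pixel columns grow to the right and rows downward; lengths in m; the calibration is good to about 2 mm. A picture is of the moment at which its call begins: read the wrist's pose just before it. camera_params takes no time and is no camera call; for the wrist camera it gives the pose at the moment of the call.
- robot.finish_job(): hands the job in; it is judged then, once.
Trained networks look in the newest picture that a camera, given by its name, has taken for a name from the list of things; names that differ only in an ending like _2 or _b are one class to them, and where a whole thing is asked for, a point or a joint stands for the part that bears it (a point fixed in the world has none). Each returns a list of dicts, best first, with "p" (0 to 1); they miss things now and then, are a little off and sometimes report something else, mostly with a low value. They report only what shows in the picture. A call takes as long as a camera call. They do not tell look-alikes from the thing itself.
- spotter.spot_in(label, camera): "point" ([column, row] in pixels, amid what is visible of it).
- spotter.regions_of(label, camera): "pixels" (420x560 bool, what is visible of it) and "point" ([column, row] in pixels, amid what is visible of it).
The state is a dict: "clock": time; "joint_positions": joint angles; "qvel": joint speeds; "effort": joint torques, N m; "eef_pos": TCP position; "eef_rot": TCP orientation; "force": force on the tool from outside, world axes, zero at the start; "torque": the same for the moment, N m; "width": opening from 0.0 (shut) to 1.0 (fully open); "finger_force": force on a finger pad.
Only numpy, scipy, OpenCV 4.12 (cv2) and the standard library are available. Lean on these libraries where they do the work, as an engineer would, in place of code of your own. Each camera call takes 0.05 s, during which the arm holds its last target. There are 200 camera calls.

## Working session

There is one attempt and no reset: what is moved stays moved. The work goes in short steps, Python scripts to look and compute and a tool call to move; the robot and the scene stay as the last step left them, time stands still between calls to the robot, and variables do not carry over. Pictures are saved under pics/ and viewed, at most 14 in all, crops included, and the job is handed in when it is done.

Besides the shell and the picture viewer there is one more tool, called after "Call:" as name(argument=value, ...) on one line, values as JSON. send_rows: Moves the arm, as the interface text tells. Its arguments: {"type":"object","properties":{"steps":{"type":"array","items":{"type":"object","properties":{"x":{"type":"number"},"y":{"type":"number"},"z":{"type":"number"},"spin":{"type":"number"}}}},"hand":{"type":"number"},"newtons":{"type":"number"}},"required":["steps"]}

```bash
mkdir -p pics
cat > h.py <<'E'
import numpy as np, cv2
from cell import robot, imaging, spotter
from scipy.spatial.transform import Rotation as R
def pix2w(cam, px, z, P=None):
    P=P or imaging.camera_params(cam); f=210/np.tan(np.radians(P["fovy"])/2)
    K=np.array([[f,0,P["cx"]],[0,f,P["cy"]],[0,0,1.]])
    u=cv2.undistortPoints(np.array(px,float).reshape(-1,1,2),K,np.array([P["k1"],0,0,0.]))[:,0]
    T=np.array(P["T"]); d=np.c_[u[:,0],-u[:,1],-np.ones(len(u))]@T[:3,:3].T; o=T[:3,3]
    return o+d*((z-o[2])/d[:,2])[:,None]
def save(cam,name,img=None):
    img=imaging.grab_frame(cam) if img is None else img
    cv2.imwrite(f"pics/{name}.png",img[:,:,::-1]); return img
E
python3 - <<'E'
from h import *
H=dict(tall_tin=.1,short_tin=.08,large_pack=.095,small_pack=.08,tamper=.09,square_carton=.04,long_carton=.04,round_tub=.04,cup=.075)
for c in ("scene","side"):
    im=save(c,c+"0"); P=imaging.camera_params(c); print(c,np.round(np.array(P["T"]),3).tolist(),P["fovy"])
    for n,h in H.items():
        for d in spotter.regions_of(n,c)[:4]:
            if d["p"]>.2:
                m=d["pixels"]; print(n,round(d["p"],2),np.round(d["point"]),m.sum(),np.round(pix2w(c,d["point"],h/2,P)[0,:2],3))
print(robot.state())
E
```

```text
scene [[-0.335, -0.721, 0.607, 1.094], [0.942, -0.247, 0.226, 0.331], [-0.013, 0.647, 0.762, 0.848], [0.0, 0.0, 0.0, 1.0]] 56.77169917107109
tall_tin 0.64 [194. 182.] 560 [ 0.435 -0.175]
short_tin 0.6 [170. 157.] 543 [ 0.354 -0.303]
large_pack 0.95 [443. 249.] 1080 [0.443 0.527]
large_pack 0.91 [319. 178.] 560 [0.3   0.165]
large_pack 0.83 [406. 196.] 868 [0.29  0.413]
large_pack 0.8 [374. 166.] 676 [0.198 0.308]
small_pack 0.92 [245. 200.] 537 [ 0.446 -0.009]
tamper 0.65 [296. 204.] 497 [0.416 0.13 ]
square_carton 0.8 [128. 197.] 3186 [ 0.529 -0.352]
long_carton 0.77 [214. 268.] 3312 [ 0.665 -0.005]
round_tub 0.91 [361. 260.] 1661 [0.522 0.338]
cup 0.61 [164. 223.] 606 [ 0.591 -0.186]
side [[0.998, 0.054, -0.024, 0.403], [-0.057, 0.772, -0.633, -0.72], [-0.015, 0.633, 0.774, 1.0], [0.0, 0.0, 0.0, 1.0]] 52.786696985791494
tall_tin 0.6 [278. 274.] 645 [ 0.418 -0.169]
short_tin 0.73 [250. 322.] 742 [ 0.345 -0.291]
large_pack 0.93 [225. 126.] 455 [0.269 0.432]
large_pack 0.93 [271. 106.] 395 [0.433 0.533]
large_pack 0.86 [232. 180.] 705 [0.296 0.173]
large_pack 0.83 [244. 153.] 694 [0.3
[... 417 characters left out ...]
clock': 1.0, 'joint_positions': array([ 2.84618896e-01,  2.55093699e-01,  1.08214129e-01, -2.41213186e-05,
       -1.42389115e+00, -2.84592342e-01]), 'qvel': array([ 0.00289604,  0.00027052,  0.00090237,  0.00049053,  0.00010075,
       -0.00149358]), 'effort': array([ 3.37216406e-03, -3.86407578e+01,  2.38070726e+01,  5.36793441e+00,
       -6.25441844e-04,  2.08643206e-05]), 'eef_pos': array([5.49998888e-01, 4.55975239e-05, 2.31288396e-01]), 'eef_rot': array([ 7.07114921e-01, -7.07098641e-01, -4.31784087e-06, -1.69606327e-05]), 'force': array([ 0.18101458, -0.11051195, -0.57471339]), 'torque': array([ 0.04586309,  0.03982776, -0.02526176]), 'finger_force': 0.0, 'width': 1.0018578221102992}
```

View pics/scene0.png

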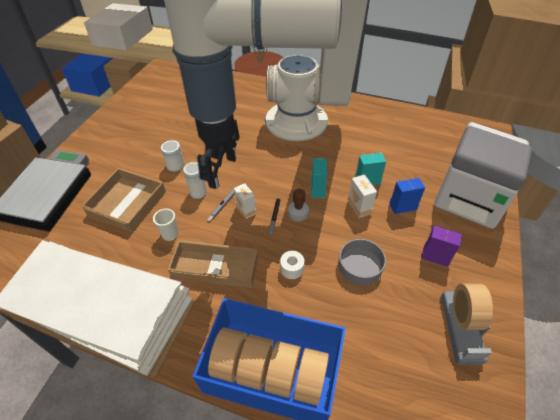

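View pics/side0.png

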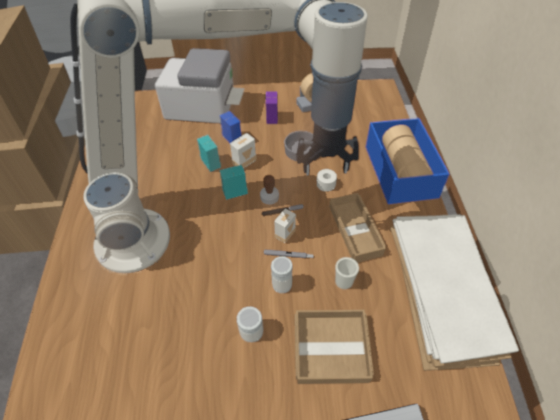

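The scene view shows the tins at (172,155) and (195,180) and the small pack at (245,200). The tamper is at (298,205), the pale large pack at (362,195), and the cup at (166,224). The side view agrees, with the pale large pack at (244,152). The turquoise, blue and purple boxes are look-alikes. Next I fit poses to both masks.

```bash
cat > fit.py <<'E'
from h import *
from scipy.optimize import minimize
def proj(P,X):
    f=210/np.tan(np.radians(P["fovy"])/2); T=np.array(P["T"]); c=(X-T[:3,3])@T[:3,:3]
    u=np.c_[c[:,0],-c[:,1]]/-c[:,2:]; u=u*(1+P["k1"]*(u**2).sum(1))[:,None]
    return u*f+[P["cx"],P["cy"]]
a=np.linspace(0,2*np.pi,40,endpoint=False)
def rnd(*rz): return np.concatenate([np.c_[r*np.cos(a),r*np.sin(a),0*a+z] for r,z in rz])
def box(x,y,h): return np.array([[i*x/2,j*y/2,k*h] for i in(-1,1) for j in(-1,1) for k in(0,1)])
M=dict(tall_tin=rnd((.026,0),(.026,.1)),short_tin=rnd((.029,0),(.029,.08)),large_pack=box(.04,.07,.095),small_pack=box(.036,.054,.08),
 tamper=rnd((.029,0),(.029,.02),(.017,.084),(.012,.09)),square_carton=box(.168,.168,.04),long_carton=box(.088,.208,.04),round_tub=rnd((.056,0),(.058,.04)),cup=rnd((.022,0),(.029,.075)))
def fit(name,masks,p0,yaws):
    X=M[name]; ms=[(P,cv2.resize(m.astype(np.float32),None,fx=1,fy=1)) for P,m in masks]
    def cost(p):
        Rz=np.array([[np.cos(p[2]),-np.sin(p[2]),0],[np.sin(p[2]),np.cos(p[2]),0],[0,0,1]]); c=0
        for P,m in ms:
            h=cv2.convexHull(proj(P,X@Rz.T+[p[0],p[1],0]).astype(np.float32))
            r=cv2.fillConvexPoly(np.zeros(m.shape,np.uint8),np.round((h)*16).astype(np.int32),255,cv2.LINE_8,4)/255.
            r=cv2.GaussianBlur(r,(0,0),1.); mm=cv2.GaussianBlur(m,(0,0),1.)
            c+=1-np.minimum(r,mm).sum()/np.maximum(r,mm).sum()
        return c/len(ms)
    best=None
    for y in yaws:
        s=np.array([[0,0,0],[.012,0,0],[0,.012,0],[0,0,.25]])+[p0[0],p0[1],y]
        r=minimize(cost,s[0],method="Nelder-Mead",options=dict(initial_simplex=s,xatol=2e-4,fatol=1e-4))
        if best is None or r.fun<best.fun: best=r
    return best.x,best.fun
E
python3 - <<'E'
from fit import *
G=dict(tall_tin=(.425,-.17),short_tin=(.35,-.297),large_pack=(.33,.29),small_pack=(.445,0),tamper=(.41,.12),square_carton=(.53,-.353),long_carton=(.66,-.007),round_tub=(.52,.35),cup=(.588,-.175))
Ps={c:imaging.camera_params(c) for c in("scene","side")}
for n,g in G.items():
    for c in Ps: 
        pass
out={}
S={}
for c in Ps:
    imaging.grab_frame(c)
    for n in G: S[c,n]=spotter.regions_of(n,c)
for n,g in G.items():
    ms=[]; 
    for c in Ps:
        q=proj(Ps[c],np.array([[*g,M[n][:,2].max()/2]]))[0]
        L=[d for d in S[c,n] if np.hypot(*(np.array(d["point"])-q))<25]
        if L: ms.append((Ps[c],min(L,key=lambda d:np.hypot(*(np.array(d["point"])-q)))["pixels"]))
    yaws=np.linspace(-1.5,1.5,9)[:-1] if 'pack' in n else ([-.2,0,.2] if 'carton' in n else [0])
    rs=[fit(n,ms,g,yaws)]+[fit(n,[m],g,yaws) for m in ms]
    print(n,len(ms),[(np.round(x,3).tolist(),round(f,2)) for x,f in rs])
E
```

```text
tall_tin 2 [([0.429, -0.175, 0.117], np.float64(0.15)), ([0.426, -0.178, 0.436], np.float64(0.2)), ([0.427, -0.171, 0.045], np.float64(0.04))]Traceback (most recent call last):
  File "<stdin>", line 19, in <module>
  File "fit.py", line 25, in fit
    r=minimize(cost,s[0],method="Nelder-Mead",options=dict(initial_simplex=s,xatol=2e-4,fatol=1e-4))
    res = _minimize_neldermead(fun, x0, args, callback, bounds=bounds,
                               **options)
    fsim[k] = func(sim[k])
              ~~~~^^^^^^^^
    fx = function(np.copy(x), *(wrapper_args + args))
  File "fit.py", line 21, in cost
    return c/len(ms)
           ~^~~~~~~~
ZeroDivisionError: division by zero
```

```bash
cat > run.py <<'E'
from fit import *
G=dict(tall_tin=(.425,-.17),short_tin=(.35,-.297),large_pack=(.33,.29),small_pack=(.445,0),tamper=(.41,.12),square_carton=(.53,-.353),long_carton=(.66,-.007),round_tub=(.52,.35),cup=(.588,-.175))
Ps={c:imaging.camera_params(c) for c in("scene","side")}
S={}
for c in Ps:
    imaging.grab_frame(c)
    for n in G: S[c,n]=spotter.regions_of(n,c)
for n,g in G.items():
    ms=[]
    for c in Ps:
        q=proj(Ps[c],np.array([[*g,M[n][:,2].max()/2]]))[0]
        k=n if n!='short_tin' else None
        C=S[c,n]+(S[c,'tall_tin']+S[c,'cup']+S[c,'long_carton'] if n=='short_tin' else [])
        L=[d for d in C if np.hypot(*(np.array(d["point"])-q))<18]
        if L: ms.append((Ps[c],L[0]["pixels"]))
    if not ms: print(n,"none"); continue
    yaws=np.linspace(-1.5,1.5,9)[:-1] if 'pack' in n else ([-.2,0,.2] if 'carton' in n else [0])
    rs=[fit(n,ms,g,yaws)]+[fit(n,[m],g,yaws) for m in ms]
    print(n,len(ms),[(np.round(x,3).tolist(),round(float(f),2)) for x,f in rs])
print(robot.state()["clock"])
E
python3 run.py
```

```text
tall_tin 2 [([0.429, -0.172, 0.146], 0.14), ([0.426, -0.177, 0.218], 0.2), ([0.428, -0.17, 0.087], 0.05)]
short_tin 2 [([0.344, -0.298, 0.277], 0.12), ([0.341, -0.304, 0.283], 0.16), ([0.343, -0.298, 0.191], 0.08)]
large_pack 2 [([0.332, 0.295, -1.02], 0.12), ([0.33, 0.294, -0.988], 0.07), ([0.331, 0.299, -0.689], 0.13)]
small_pack 1 [([0.446, -0.011, -0.787], 0.13), ([0.446, -0.011, -0.787], 0.13)]
tamper 2 [([0.407, 0.137, 0.059], 0.15), ([0.406, 0.133, 0.013], 0.19), ([0.409, 0.14, -0.032], 0.07)]
square_carton 2 [([0.536, -0.357, -0.061], 0.04), ([0.537, -0.358, -0.06], 0.03), ([0.536, -0.355, -0.074], 0.03)]
long_carton 2 [([0.652, -0.01, 0.194], 0.05), ([0.652, -0.011, 0.201], 0.02), ([0.654, -0.006, 0.204], 0.06)]
round_tub 2 [([0.524, 0.34, 0.35], 0.3), ([0.525, 0.338, 0.075], 0.08), ([0.514, 0.348, 0.4], 0.52)]
cup 2 [([0.594, -0.175, 0.074], 0.08), ([0.594, -0.176, 0.066], 0.02), ([0.594, -0.172, -0.029], 0.12)]
3.0
```

Call:
send_rows(steps=[{"x": 0.034, "y": 0.024}, {"x": 0.068, "y": 0.048}, {"x": 0.102, "y": 0.072}, {"x": 0.136, "y": 0.096}, {"x": 0.165, "y": 0.117}], hand=100, newtons=40)

```text
validation failed for argument at $.st...
```

Call:
send_rows(steps=[{"x": 0.003, "y": 0.002, "z": 0.03}, {"x": 0.006, "y": 0.005, "z": 0.06}, {"x": 0.006, "y": 0.005, "z": 0.08}, {"x": 0.006, "y": 0.005, "z": 0.08}])

```text
validation failed for argument at $.st...
```

```bash
cat >> h.py <<'E'
def st():
    s=robot.state(); r=R.from_quat(s["eef_rot"]).as_matrix(); al=np.arctan2(r[1,0],r[0,0])
    print("t%.2f pos %s alpha %.3f w %.2f ff %.1f F %s"%(s["clock"],np.round(s["eef_pos"],4),al,s["width"],s["finger_force"],np.round(s["force"],1))); return s,al
def go(x,y,z,al=None):
    s=robot.state(); r=R.from_quat(s["eef_rot"]).as_matrix(); d=r.T@(np.array([x,y,z])-s["eef_pos"]); a0=np.arctan2(r[1,0],r[0,0])
    print("shift",np.round(d,4),"dist",round(np.linalg.norm(d),3),"spin",None if al is None else round(a0-al,3))
E
python3 - <<'E'
from h import *
st(); P=imaging.camera_params("wrist"); print(np.round(np.array(P["T"]),3).tolist(),P["fovy"]); save("wrist","w1"); go(.428,-.171,.053)
E
```

```text
t3.00 pos [ 0.55   -0.      0.2313] alpha -1.571 w 1.00 ff 0.0 F [ 0.5  0.2 -0.1]
[[-1.0, -0.0, -0.0, 0.549], [0.0, -0.964, -0.268, -0.068], [-0.0, -0.268, 0.964, 0.374], [0.0, 0.0, 0.0, 1.0]] 64.81327476656769
shift [0.171  0.122  0.1783] dist 0.276 spin None
```

View pics/w1.png

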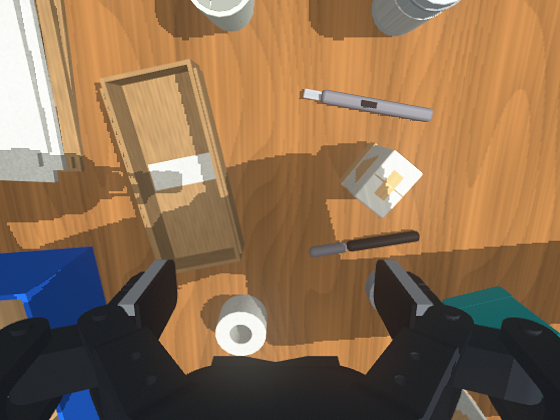

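The wrist view from the start pose shows the long carton at (170,165), the small pack turned by about 45° at (383,180), and the tins at the top edge. The rows need all four fields, so I'm resending.

Call:
send_rows(steps=[{"x": 0.034, "y": 0.024, "z": 0, "spin": 0}, {"x": 0.068, "y": 0.048, "z": 0, "spin": 0}, {"x": 0.102, "y": 0.072, "z": 0, "spin": 0}, {"x": 0.136, "y": 0.096, "z": 0, "spin": 0}, {"x": 0.165, "y": 0.117, "z": 0, "spin": 0}], hand=100, newtons=40)

```text
clock: 3.47
eef_pos: [0.4313, -0.1665, 0.2316]
eef_rot: [0.707, -0.707, 0.0, -0.0]
force: [0.9, -0.5, 1.2]
width: 1.005
finger_force: 0.0
```

Call:
send_rows(steps=[{"x": 0.003, "y": 0.002, "z": 0.03, "spin": 0}, {"x": 0.006, "y": 0.005, "z": 0.06, "spin": 0}, {"x": 0.006, "y": 0.005, "z": 0.08, "spin": 0}, {"x": 0.006, "y": 0.005, "z": 0.08, "spin": 0}])

```text
clock: 3.8
eef_pos: [0.4248, -0.1706, 0.1473]
eef_rot: [-0.707, 0.708, 0.003, -0.002]
force: [-1.4, 1.4, -1.0]
width: 1.002
finger_force: 0.0
```

Run:
```python
from h import *
st(); save("wrist","w2"); go(.428,-.171,.053)
```

```text
t3.80 pos [ 0.4248 -0.1706  0.1473] alpha -1.572 w 1.00 ff 0.0 F [-1.4  1.4 -1. ]
shift [ 0.     -0.0019  0.097 ] dist 0.097 spin None
```

View pics/w2.png

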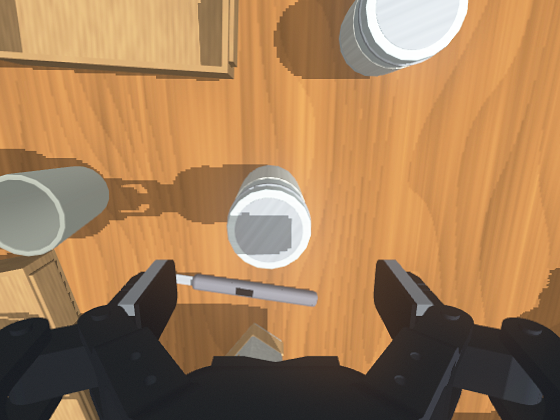

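The wrist view shows the tall tin's lid centred at (270,229), between the fingers. I'll check the position from that lid.

Run:
```python
from h import *
print(pix2w("wrist",[[270,229],[419,12]],.1)[:,:2], pix2w("wrist",[[418,14]],.08)[:,:2]); go(.428,-.171,.053)
```

```text
[[ 0.42864151 -0.17241671]
 [ 0.35115656 -0.29071248]] [[ 0.34380899 -0.29502569]]
shift [ 0.     -0.0019  0.097 ] dist 0.097 spin None
```

Call:
send_rows(steps=[{"x": 0, "y": 0, "z": 0.03, "spin": 0}, {"x": 0, "y": 0, "z": 0.06, "spin": 0}, {"x": 0, "y": 0, "z": 0.085, "spin": 0}, {"x": 0, "y": 0, "z": 0.098, "spin": 0}, {"x": 0, "y": 0, "z": 0.098, "spin": 0}])

```text
clock: 4.27
eef_pos: [0.4275, -0.1707, 0.0522]
eef_rot: [0.707, -0.707, -0.001, 0.001]
force: [-0.5, -0.3, 0.9]
width: 1.0
finger_force: 0.0
```

Call:
send_rows(steps=[{"x": 0, "y": 0, "z": 0, "spin": 0}, {"x": 0, "y": 0, "z": 0, "spin": 0}, {"x": 0, "y": 0, "z": 0, "spin": 0}, {"x": 0, "y": 0, "z": 0, "spin": 0}, {"x": 0, "y": 0, "z": 0, "spin": 0}], hand=0)

```text
clock: 4.68
eef_pos: [0.4295, -0.1713, 0.0553]
eef_rot: [0.707, -0.707, 0.002, -0.001]
force: [-2.1, 1.2, 7.0]
width: 0.598
finger_force: 40.6
```

Call:
send_rows(steps=[{"x": 0, "y": 0, "z": 0, "spin": 0}, {"x": 0, "y": 0, "z": 0, "spin": 0}, {"x": 0, "y": 0, "z": 0, "spin": 0}])

```text
clock: 4.93
eef_pos: [0.4295, -0.1713, 0.0553]
eef_rot: [0.707, -0.707, 0.002, -0.001]
force: [-0.4, 1.7, 6.9]
width: 0.599
finger_force: 40.6
```

Call:
send_rows(steps=[{"x": 0, "y": 0, "z": -0.015, "spin": 0}, {"x": 0, "y": 0, "z": -0.04, "spin": 0}, {"x": 0, "y": 0, "z": -0.07, "spin": 0}, {"x": 0.008, "y": -0.004, "z": -0.09, "spin": 0}, {"x": 0.025, "y": -0.012, "z": -0.1, "spin": 0}])

```text
clock: 5.35
eef_pos: [0.4413, -0.1957, 0.1574]
eef_rot: [0.708, -0.706, 0.002, -0.002]
force: [1.7, -0.1, -0.8]
width: 0.601
finger_force: 41.9
```

Call:
send_rows(steps=[{"x": 0.03, "y": -0.014, "z": 0, "spin": 0}, {"x": 0.062, "y": -0.03, "z": 0, "spin": 0}, {"x": 0.095, "y": -0.046, "z": 0, "spin": 0}, {"x": 0.128, "y": -0.062, "z": 0, "spin": 0}, {"x": 0.158, "y": -0.076, "z": 0, "spin": 0}])

```text
clock: 5.77
eef_pos: [0.5166, -0.3559, 0.1536]
eef_rot: [-0.707, 0.707, -0.0, 0.0]
force: [1.6, 0.8, -0.9]
width: 0.598
finger_force: 41.9
```

Call:
send_rows(steps=[{"x": 0.022, "y": -0.011, "z": 0, "spin": 0}, {"x": 0.035, "y": -0.016, "z": 0, "spin": 0}, {"x": 0.041, "y": -0.018, "z": 0.0, "spin": 0}, {"x": 0.041, "y": -0.018, "z": 0.0, "spin": 0}])

```text
clock: 6.1
eef_pos: [0.5339, -0.3959, 0.1528]
eef_rot: [-0.707, 0.708, 0.0, -0.0]
force: [-0.5, -0.1, -1.8]
width: 0.601
finger_force: 41.9
```

Run:
```python
from h import *
st(); save("wrist","w3"); go(.534,-.395,.059)
```

```text
t6.10 pos [ 0.5339 -0.3959  0.1528] alpha -1.572 w 0.60 ff 41.9 F [-0.5 -0.1 -1.8]
shift [ 0.0001 -0.0002  0.0941] dist 0.094 spin None
```

View pics/w3.png

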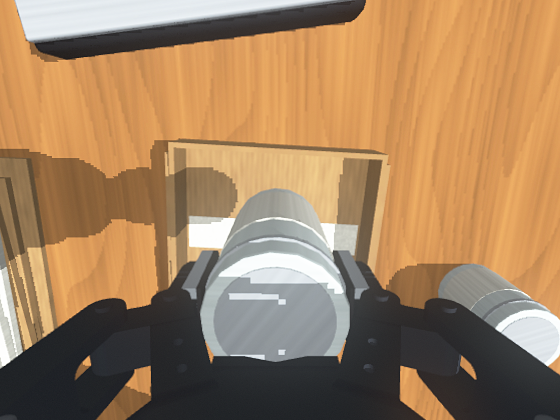

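The wrist view shows the tin held upright over the carton, clear of its walls (rim from about 165 to 388 in columns). I'll lower it now.

Call:
send_rows(steps=[{"x": 0, "y": 0, "z": 0.03, "spin": 0}, {"x": 0, "y": 0, "z": 0.06, "spin": 0}, {"x": 0, "y": 0, "z": 0.08, "spin": 0}, {"x": 0, "y": 0, "z": 0.089, "spin": 0}, {"x": 0, "y": 0, "z": 0.095, "spin": 0}])

```text
clock: 6.57
eef_pos: [0.5325, -0.3939, 0.0592]
eef_rot: [0.708, -0.707, -0.001, 0.001]
force: [-10.6, 10.8, 28.9]
width: 0.599
finger_force: 43.6
```

Call:
send_rows(steps=[{"x": 0, "y": 0, "z": 0.001, "spin": 0}, {"x": 0, "y": 0, "z": 0.001, "spin": 0}])

```text
clock: 6.73
eef_pos: [0.5347, -0.3948, 0.0591]
eef_rot: [0.707, -0.707, 0.001, -0.0]
force: [0.3, 1.5, -1.6]
width: 0.599
finger_force: 41.7
```

Call:
send_rows(steps=[{"x": 0, "y": 0, "z": 0, "spin": 0}, {"x": 0, "y": 0, "z": 0, "spin": 0}, {"x": 0, "y": 0, "z": 0, "spin": 0}, {"x": 0, "y": 0, "z": 0, "spin": 0}, {"x": 0, "y": 0, "z": 0, "spin": 0}], hand=100)

```text
clock: 7.15
eef_pos: [0.5341, -0.3951, 0.0575]
eef_rot: [-0.707, 0.707, -0.0, 0.0]
force: [-0.3, 0.5, -0.8]
width: 0.999
finger_force: 0.0
```

Call:
send_rows(steps=[{"x": 0, "y": 0, "z": -0.02, "spin": 0}, {"x": 0, "y": 0, "z": -0.05, "spin": 0}, {"x": 0, "y": 0, "z": -0.08, "spin": 0}, {"x": 0, "y": 0, "z": -0.1, "spin": 0}])

```text
clock: 7.48
eef_pos: [0.5346, -0.3957, 0.1606]
eef_rot: [0.707, -0.707, 0.002, -0.0]
force: [0.7, 0.3, 1.5]
width: 0.997
finger_force: 0.0
```

Run:
```python
from h import *
st(); go(.343,-.297,.153)
```

```text
t7.48 pos [ 0.5346 -0.3957  0.1606] alpha -1.571 w 1.00 ff 0.0 F [0.7 0.3 1.5]
shift [-0.0988  0.1916  0.0069] dist 0.216 spin None
```

Call:
send_rows(steps=[{"x": -0.02, "y": 0.036, "z": 0, "spin": 0}, {"x": -0.04, "y": 0.072, "z": 0, "spin": 0}, {"x": -0.06, "y": 0.108, "z": 0, "spin": 0}, {"x": -0.077, "y": 0.144, "z": 0, "spin": 0}, {"x": -0.09, "y": 0.176, "z": 0, "spin": 0}])

```text
clock: 7.9
eef_pos: [0.3558, -0.3038, 0.1572]
eef_rot: [0.707, -0.707, -0.0, -0.0]
force: [-0.7, 0.5, 0.7]
width: 0.999
finger_force: 0.0
```

Call:
send_rows(steps=[{"x": -0.008, "y": 0.015, "z": 0, "spin": 0}, {"x": -0.008, "y": 0.015, "z": 0.01, "spin": 0}, {"x": -0.008, "y": 0.015, "z": 0.03, "spin": 0}, {"x": -0.008, "y": 0.015, "z": 0.03, "spin": 0}])

```text
clock: 8.23
eef_pos: [0.3411, -0.2957, 0.1249]
eef_rot: [-0.707, 0.707, 0.002, -0.0]
force: [0.2, 0.7, -0.5]
width: 0.997
finger_force: 0.0
```

Run:
```python
from h import *
st(); P=imaging.camera_params("wrist"); im=imaging.grab_frame("wrist")
for n in("short_tin","tall_tin"):
  for d in spotter.regions_of(n,"wrist"):
    m=d["pixels"]; ys,xs=np.where(m); print(n,d["p"],d["point"],xs.min(),xs.max(),ys.min(),ys.max())
    from fit import fit
    print(fit("short_tin",[(P,m)],(.343,-.297),[0]))
go(.343,-.297,.04)
```

```text
t8.23 pos [ 0.3411 -0.2957  0.1249] alpha -1.572 w 1.00 ff 0.0 F [ 0.2  0.7 -0.5]
short_tin 0.64 [270.5, 219.4] 222 316 163 271
(array([ 0.34366846, -0.29930122,  0.12743373]), np.float64(0.0449709856969297))
tall_tin 0.79 [14.5, 69.7] 0 44 28 107
(array([ 0.343, -0.297,  0.   ]), np.float64(1.0))
shift [-0.0004  0.0003  0.088 ] dist 0.088 spin None
```

Call:
send_rows(steps=[{"x": 0, "y": 0, "z": 0.03, "spin": 0}, {"x": 0.001, "y": 0, "z": 0.06, "spin": 0}, {"x": 0.001, "y": 0, "z": 0.08, "spin": 0}, {"x": 0.001, "y": 0, "z": 0.087, "spin": 0}, {"x": 0.001, "y": 0, "z": 0.087, "spin": 0}])

```text
clock: 8.8
eef_pos: [0.3426, -0.2979, 0.0396]
eef_rot: [0.707, -0.707, -0.001, 0.001]
force: [-0.4, 0.8, -0.2]
width: 1.001
finger_force: 0.0
```

Call:
send_rows(steps=[{"x": 0, "y": 0, "z": 0, "spin": 0}, {"x": 0, "y": 0, "z": 0, "spin": 0}, {"x": 0, "y": 0, "z": 0, "spin": 0}, {"x": 0, "y": 0, "z": 0, "spin": 0}, {"x": 0, "y": 0, "z": 0, "spin": 0}], hand=0)

```text
clock: 9.22
eef_pos: [0.3445, -0.2988, 0.0422]
eef_rot: [0.707, -0.707, 0.002, -0.0]
force: [0.3, 1.5, 6.3]
width: 0.669
finger_force: 42.1
```

Call:
send_rows(steps=[{"x": 0, "y": 0, "z": 0, "spin": 0}, {"x": 0, "y": 0, "z": -0.015, "spin": 0}, {"x": 0, "y": 0, "z": -0.04, "spin": 0}, {"x": 0, "y": 0, "z": -0.07, "spin": 0}, {"x": 0, "y": 0, "z": -0.09, "spin": 0}])

```text
clock: 9.63
eef_pos: [0.3435, -0.2984, 0.1332]
eef_rot: [0.707, -0.707, 0.001, -0.0]
force: [1.4, -0.0, -1.1]
width: 0.67
finger_force: 43.3
```

Run:
```python
from fit import *
st(); go(.538,-.319,.13); P=imaging.camera_params("scene"); imaging.grab_frame("scene")
for d in spotter.regions_of("tall_tin","scene"): print(d["p"],d["point"], proj(P,np.array([[.534,-.395,.054]])), fit("tall_tin",[(P,d["pixels"])],(.534,-.395),[0]))
```

```text
t9.63 pos [ 0.3435 -0.2984  0.1332] alpha -1.571 w 0.67 ff 43.3 F [ 1.4 -0.  -1.1]
shift [ 0.0206 -0.1945  0.0037] dist 0.196 spin None
0.75 [110.8, 185.4] [[110.93771421 186.58756323]] (array([ 0.5311491 , -0.40223912, -0.07861883]), np.float64(0.11599416282119046))
```

Call:
send_rows(steps=[{"x": 0.003, "y": -0.025, "z": 0, "spin": 0}, {"x": 0.006, "y": -0.06, "z": 0, "spin": 0}, {"x": 0.01, "y": -0.1, "z": 0, "spin": 0}, {"x": 0.014, "y": -0.14, "z": 0, "spin": 0}, {"x": 0.018, "y": -0.172, "z": 0, "spin": 0}])

```text
clock: 10.15
eef_pos: [0.517, -0.3156, 0.1294]
eef_rot: [0.707, -0.707, -0.0, -0.0]
force: [-1.1, 0.0, -1.0]
width: 0.669
finger_force: 43.5
```

Call:
send_rows(steps=[{"x": 0.002, "y": -0.018, "z": 0, "spin": 0}, {"x": 0.002, "y": -0.023, "z": 0.01, "spin": 0}, {"x": 0.002, "y": -0.023, "z": 0.03, "spin": 0}, {"x": 0.002, "y": -0.023, "z": 0.055, "spin": 0}, {"x": 0.002, "y": -0.023, "z": 0.072, "spin": 0}])

```text
clock: 10.57
eef_pos: [0.5362, -0.3169, 0.0551]
eef_rot: [-0.707, 0.707, 0.002, -0.0]
force: [0.1, 0.3, -2.5]
width: 0.67
finger_force: 43.5
```

Call:
send_rows(steps=[{"x": 0, "y": 0, "z": 0.007, "spin": 0}, {"x": 0, "y": 0, "z": 0.011, "spin": 0}, {"x": 0, "y": 0, "z": 0.013, "spin": 0}, {"x": 0, "y": 0, "z": 0.013, "spin": 0}])

```text
clock: 10.9
eef_pos: [0.5379, -0.3182, 0.0463]
eef_rot: [0.707, -0.707, 0.0, -0.0]
force: [0.6, -0.1, -1.3]
width: 0.667
finger_force: 43.7
```

Call:
send_rows(steps=[{"x": 0, "y": 0, "z": 0, "spin": 0}, {"x": 0, "y": 0, "z": 0, "spin": 0}, {"x": 0, "y": 0, "z": 0, "spin": 0}, {"x": 0, "y": 0, "z": 0, "spin": 0}, {"x": 0, "y": 0, "z": 0, "spin": 0}], hand=100)

```text
clock: 11.32
eef_pos: [0.5382, -0.3181, 0.0455]
eef_rot: [-0.707, 0.707, -0.0, 0.0]
force: [0.3, -0.5, -0.2]
width: 0.997
finger_force: 0.0
```

Call:
send_rows(steps=[{"x": 0, "y": 0, "z": -0.02, "spin": 0}, {"x": 0, "y": 0, "z": -0.055, "spin": 0}, {"x": 0, "y": 0, "z": -0.09, "spin": 0}, {"x": 0, "y": 0, "z": -0.125, "spin": 0}, {"x": 0, "y": 0, "z": -0.165, "spin": 0}])

```text
clock: 11.73
eef_pos: [0.5373, -0.3176, 0.2112]
eef_rot: [0.707, -0.707, -0.001, 0.0]
force: [1.7, -0.5, -0.6]
width: 0.997
finger_force: 0.0
```

Run:
```python
from h import *
st(); save("wrist","w4"); go(.446,-.09,.2)
```

```text
t11.73 pos [ 0.5373 -0.3176  0.2112] alpha -1.571 w 1.00 ff 0.0 F [ 1.7 -0.5 -0.6]
shift [-0.2305  0.0943  0.0187] dist 0.25 spin None
```

View pics/w4.png

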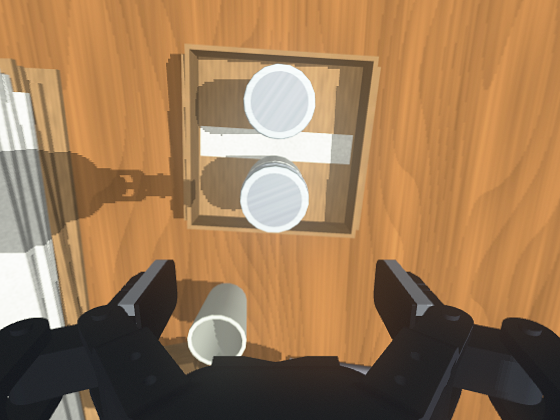

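Both tins stand upright in the square carton, with lids at (280,102) and (274,200), and the cup is untouched at (217,335). Next is the small pack.

Call:
send_rows(steps=[{"x": -0.038, "y": 0.012, "z": 0, "spin": 0}, {"x": -0.076, "y": 0.023, "z": 0, "spin": 0}, {"x": -0.115, "y": 0.035, "z": 0, "spin": 0}, {"x": -0.154, "y": 0.046, "z": 0, "spin": 0}, {"x": -0.192, "y": 0.058, "z": 0, "spin": 0}])

```text
clock: 12.2
eef_pos: [0.4792, -0.1245, 0.2102]
eef_rot: [-0.707, 0.707, -0.0, 0.0]
force: [0.9, 0.6, -0.4]
width: 1.002
finger_force: 0.0
```

Call:
send_rows(steps=[{"x": -0.038, "y": 0.011, "z": 0, "spin": 0}, {"x": -0.076, "y": 0.022, "z": 0, "spin": 0}, {"x": -0.1, "y": 0.03, "z": 0, "spin": 0}, {"x": -0.115, "y": 0.034, "z": 0, "spin": 0}, {"x": -0.115, "y": 0.034, "z": 0, "spin": 0}])

```text
clock: 12.62
eef_pos: [0.4454, -0.0086, 0.2106]
eef_rot: [0.708, -0.706, 0.0, -0.001]
force: [-0.1, 0.4, 0.3]
width: 1.0
finger_force: 0.0
```

```bash
cat > wf.py <<'E'
import sys
from fit import *
n=sys.argv[1]; g=(float(sys.argv[2]),float(sys.argv[3])); st(); P=imaging.camera_params("wrist"); im=save("wrist",sys.argv[4])
q=proj(P,np.array([[*g,M[n][:,2].max()/2]]))[0]
for d in spotter.regions_of(n,"wrist"):
    if d["p"]<.2: continue
    print(d["p"],d["point"],q); m=d["pixels"]
    if np.hypot(*(np.array(d["point"])-q))<70:
        ys,xs=np.where(m); print(xs.min(),xs.max(),ys.min(),ys.max())
        print(fit(n,[(P,m)],g,np.linspace(-1.5,1.5,9)[:-1] if len(M[n])==8 else [0]))
E
python3 wf.py small_pack .446 -.011 w5
```

```text
t12.62 pos [ 0.4454 -0.0086  0.2106] alpha -1.567 w 1.00 ff 0.0 F [-0.1  0.4  0.3]
0.77 [271.5, 192.7] [273.82586293 186.72407087]
239 307 153 232
(array([ 0.44627406, -0.00888049, -0.6380884 ]), np.float64(0.044645507488613845))
```

View pics/w5.png

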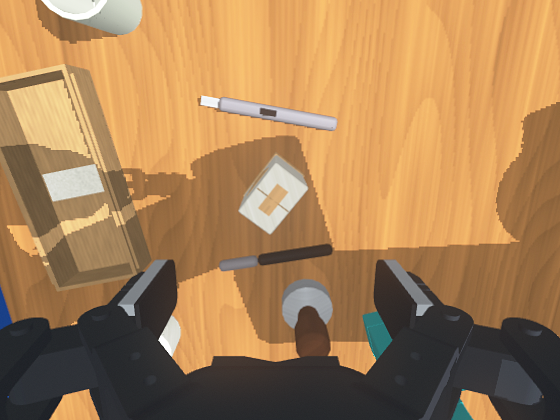

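The wrist view shows the small pack turned, with its top face centred at (273,200) and fitted yaw −0.638. I'll spin by +0.64, descend and grasp.

Call:
send_rows(steps=[{"x": 0, "y": 0, "z": 0, "spin": 0.12}, {"x": -0.001, "y": 0, "z": 0.0, "spin": 0.24}, {"x": -0.001, "y": 0, "z": 0.02, "spin": 0.36}, {"x": -0.001, "y": 0, "z": 0.04, "spin": 0.48}, {"x": -0.001, "y": 0, "z": 0.07, "spin": 0.6}])

```text
clock: 13.13
eef_pos: [0.4478, -0.0108, 0.1411]
eef_rot: [-0.463, 0.886, -0.001, 0.002]
force: [0.2, -0.6, -0.7]
width: 1.006
finger_force: 0.0
```

Call:
send_rows(steps=[{"x": 0, "y": 0, "z": 0.02, "spin": 0.04}, {"x": 0, "y": 0, "z": 0.05, "spin": 0.04}, {"x": 0, "y": 0, "z": 0.08, "spin": 0.04}, {"x": 0, "y": 0, "z": 0.097, "spin": 0.04}, {"x": 0, "y": 0, "z": 0.097, "spin": 0.04}])

```text
clock: 13.55
eef_pos: [0.4432, -0.0117, 0.0396]
eef_rot: [-0.448, 0.894, 0.001, -0.004]
force: [-0.9, -0.3, 0.2]
width: 0.999
finger_force: 0.0
```

Call:
send_rows(steps=[{"x": 0, "y": 0, "z": 0, "spin": 0}, {"x": 0, "y": 0, "z": 0, "spin": 0}, {"x": 0, "y": 0, "z": 0, "spin": 0}, {"x": 0, "y": 0, "z": 0, "spin": 0}, {"x": 0, "y": 0, "z": 0, "spin": 0}], hand=0)

```text
clock: 13.97
eef_pos: [0.447, -0.0098, 0.0446]
eef_rot: [-0.449, 0.894, -0.0, 0.001]
force: [-1.7, 0.2, 5.1]
width: 0.416
finger_force: 41.1
```

Call:
send_rows(steps=[{"x": 0, "y": 0, "z": 0, "spin": 0}, {"x": 0, "y": 0, "z": 0, "spin": 0}, {"x": 0, "y": 0, "z": -0.015, "spin": 0}, {"x": 0, "y": 0, "z": -0.04, "spin": 0}, {"x": 0, "y": 0, "z": -0.07, "spin": 0}])

```text
clock: 14.38
eef_pos: [0.4444, -0.0102, 0.1129]
eef_rot: [-0.449, 0.894, 0.001, -0.002]
force: [0.6, 0.5, -0.7]
width: 0.417
finger_force: 40.4
```

Call:
send_rows(steps=[{"x": 0, "y": 0, "z": -0.025, "spin": -0.06}, {"x": 0, "y": 0, "z": -0.035, "spin": -0.16}, {"x": 0, "y": 0, "z": -0.035, "spin": -0.27}, {"x": 0, "y": 0, "z": -0.035, "spin": -0.38}, {"x": 0, "y": 0, "z": -0.035, "spin": -0.49}])

```text
clock: 14.8
eef_pos: [0.4458, -0.0098, 0.1486]
eef_rot: [-0.654, 0.756, 0.0, 0.0]
force: [-0.1, 0.4, -1.0]
width: 0.415
finger_force: 40.5
```

Call:
send_rows(steps=[{"x": 0, "y": 0, "z": 0, "spin": -0.11}, {"x": 0, "y": 0, "z": 0, "spin": -0.22}, {"x": 0, "y": 0, "z": 0, "spin": -0.3}, {"x": 0, "y": 0, "z": 0, "spin": -0.35}, {"x": 0, "y": 0, "z": 0, "spin": -0.35}])

```text
clock: 15.22
eef_pos: [0.4457, -0.0099, 0.1483]
eef_rot: [0.775, -0.632, -0.0, -0.0]
force: [-0.0, -0.0, -0.5]
width: 0.418
finger_force: 40.5
```

Run:
```python
from fit import *
st(); go(.665,-.068,.148,-1.571+.2)
P=imaging.camera_params("wrist"); save("wrist","w6")
for d in spotter.regions_of("long_carton","wrist"): print(d["p"],d["point"],fit("long_carton",[(P,d["pixels"])],(.653,-.009),[.1,.2,.3]))
```

```text
t15.22 pos [ 0.4457 -0.0099  0.1483] alpha -1.369 w 0.42 ff 40.5 F [-0.  -0.  -0.5]
shift [ 1.009e-01 -2.032e-01  2.000e-04] dist 0.227 spin 0.002
0.68 [45.8, 157.4] (array([ 0.65148957, -0.00892204,  0.20134052]), np.float64(0.003949866068077235))
```

View pics/w6.png

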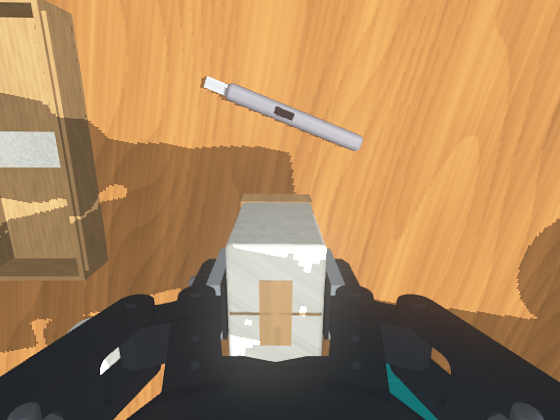

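The pack is held square in the fingers and parallel to the long carton (left edge, about 0–100 in columns). I'll carry it to the carton's near end and place it.

Call:
send_rows(steps=[{"x": 0.012, "y": -0.024, "z": 0, "spin": 0}, {"x": 0.03, "y": -0.06, "z": 0, "spin": 0}, {"x": 0.048, "y": -0.096, "z": 0, "spin": 0}, {"x": 0.066, "y": -0.132, "z": 0, "spin": 0}, {"x": 0.084, "y": -0.168, "z": 0, "spin": 0}])

```text
clock: 15.73
eef_pos: [0.6289, -0.0596, 0.1481]
eef_rot: [0.774, -0.634, -0.0, 0.0]
force: [0.5, 0.6, -0.2]
width: 0.414
finger_force: 40.4
```

Call:
send_rows(steps=[{"x": 0.012, "y": -0.024, "z": 0, "spin": 0}, {"x": 0.017, "y": -0.034, "z": 0.0, "spin": 0}, {"x": 0.017, "y": -0.034, "z": 0.025, "spin": 0}, {"x": 0.017, "y": -0.034, "z": 0.055, "spin": 0}, {"x": 0.017, "y": -0.034, "z": 0.083, "spin": 0}])

```text
clock: 16.15
eef_pos: [0.6643, -0.0688, 0.0639]
eef_rot: [0.773, -0.634, 0.0, -0.0]
force: [-0.1, 0.5, -1.7]
width: 0.415
finger_force: 40.7
```

Call:
send_rows(steps=[{"x": 0, "y": 0, "z": 0.01, "spin": 0}, {"x": 0, "y": 0, "z": 0.014, "spin": 0}, {"x": 0, "y": 0, "z": 0.016, "spin": 0}, {"x": 0, "y": 0, "z": 0.016, "spin": 0}])

```text
clock: 16.48
eef_pos: [0.665, -0.0689, 0.0506]
eef_rot: [0.774, -0.633, 0.001, -0.001]
force: [-0.2, 0.6, -0.7]
width: 0.416
finger_force: 40.6
```

Run:
```python
from h import *
st(); go(.664,-.068,.0483,-1.371)
```

```text
t16.48 pos [ 0.665  -0.0689  0.0506] alpha -1.371 w 0.42 ff 40.6 F [-0.2  0.6 -0.7]
shift [-0.001   0.0008  0.0023] dist 0.003 spin 0.0
```

Call:
send_rows(steps=[{"x": 0, "y": 0, "z": 0.001, "spin": 0}, {"x": 0, "y": 0, "z": 0.001, "spin": 0}])

```text
clock: 16.65
eef_pos: [0.6649, -0.0687, 0.0498]
eef_rot: [0.774, -0.633, 0.001, -0.001]
force: [-0.4, 0.6, -1.1]
width: 0.415
finger_force: 40.6
```

Call:
send_rows(steps=[{"x": 0, "y": 0, "z": 0, "spin": 0}, {"x": 0, "y": 0, "z": 0, "spin": 0}, {"x": 0, "y": 0, "z": 0, "spin": 0}, {"x": 0, "y": 0, "z": 0, "spin": 0}, {"x": 0, "y": 0, "z": 0, "spin": 0}], hand=100)

```text
clock: 17.07
eef_pos: [0.6641, -0.0688, 0.0485]
eef_rot: [0.774, -0.633, 0.0, -0.0]
force: [0.3, 0.1, 0.0]
width: 1.0
finger_force: 0.0
```

Call:
send_rows(steps=[{"x": 0, "y": 0, "z": -0.02, "spin": 0}, {"x": 0, "y": 0, "z": -0.055, "spin": 0}, {"x": 0, "y": 0, "z": -0.09, "spin": 0}, {"x": 0, "y": 0, "z": -0.125, "spin": 0}, {"x": 0, "y": 0, "z": -0.153, "spin": 0}])

```text
clock: 17.48
eef_pos: [0.6644, -0.0691, 0.2047]
eef_rot: [0.774, -0.633, 0.001, -0.001]
force: [1.2, 0.8, 0.7]
width: 1.003
finger_force: 0.0
```

Run:
```python
from h import *
st(); go(.332,.295,.2,-1.371)
save("wrist","w7")
```

```text
t17.48 pos [ 0.6644 -0.0691  0.2047] alpha -1.371 w 1.00 ff 0.0 F [1.2 0.8 0.7]
shift [-0.4229  0.2534  0.0035] dist 0.493 spin 0.0
```

View pics/w7.png

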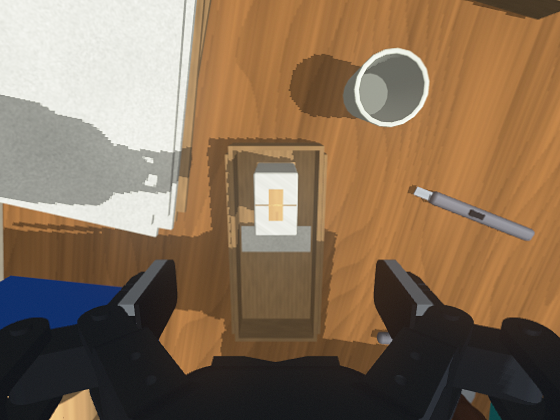

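The small pack stands in the long carton at (276,205), the cup is upright, and the near half of the carton is free. Moving to the pale large pack.

Call:
send_rows(steps=[{"x": -0.035, "y": 0.021, "z": 0, "spin": 0}, {"x": -0.07, "y": 0.042, "z": 0, "spin": 0}, {"x": -0.105, "y": 0.063, "z": 0, "spin": 0}, {"x": -0.14, "y": 0.084, "z": 0, "spin": 0}, {"x": -0.175, "y": 0.105, "z": 0, "spin": 0}])

```text
clock: 17.95
eef_pos: [0.5248, 0.0827, 0.201]
eef_rot: [0.774, -0.633, -0.0, -0.0]
force: [1.3, 1.4, 1.9]
width: 0.998
finger_force: 0.0
```

Call:
send_rows(steps=[{"x": -0.035, "y": 0.021, "z": 0, "spin": 0}, {"x": -0.07, "y": 0.042, "z": 0, "spin": 0}, {"x": -0.105, "y": 0.063, "z": 0, "spin": 0}, {"x": -0.14, "y": 0.084, "z": 0, "spin": 0}, {"x": -0.175, "y": 0.105, "z": 0, "spin": 0}])

```text
clock: 18.37
eef_pos: [0.3871, 0.2334, 0.2014]
eef_rot: [0.774, -0.633, -0.0, -0.0]
force: [1.4, 1.3, -0.0]
width: 0.999
finger_force: 0.0
```

Call:
send_rows(steps=[{"x": -0.035, "y": 0.021, "z": 0, "spin": 0.1}, {"x": -0.06, "y": 0.036, "z": 0, "spin": 0.2}, {"x": -0.073, "y": 0.043, "z": 0, "spin": 0.3}, {"x": -0.073, "y": 0.043, "z": 0, "spin": 0.42}, {"x": -0.073, "y": 0.043, "z": 0, "spin": 0.54}])

```text
clock: 18.78
eef_pos: [0.3312, 0.2963, 0.2013]
eef_rot: [-0.576, 0.818, 0.0, 0.0]
force: [-0.4, 0.2, -0.3]
width: 1.003
finger_force: 0.0
```

Call:
send_rows(steps=[{"x": 0, "y": 0, "z": 0, "spin": 0.12}, {"x": 0, "y": 0, "z": 0, "spin": 0.24}, {"x": 0, "y": 0, "z": 0, "spin": 0.36}, {"x": 0, "y": 0, "z": 0, "spin": 0.46}, {"x": 0, "y": 0, "z": 0, "spin": 0.46}])

```text
clock: 19.2
eef_pos: [0.332, 0.2954, 0.2012]
eef_rot: [-0.374, 0.927, 0.0, 0.0]
force: [-0.3, 1.0, -0.1]
width: 1.001
finger_force: 0.0
```

```bash
python3 wf.py large_pack .332 .295 w8; python3 -c "
from h import *
print(robot.state()['joint_positions']); go(.332,.295,.2,-1.571-1.0)"
```

```text
t19.20 pos [0.332  0.2954 0.2012] alpha -2.374 w 1.00 ff 0.0 F [-0.3  1.  -0.1]
0.96 [182.3, 51.7] [274.63561123 193.34805272]
0.85 [405.8, 247.6] [274.63561123 193.34805272]
0.77 [278.2, 200.3] [274.63561123 193.34805272]
250 306 149 248
(array([0.32967924, 0.29559315, 2.2715583 ]), np.float64(0.04100278448708228))
0.68 [378.5, 95.3] [274.63561123 193.34805272]
0.67 [193.2, 329.6] [274.63561123 193.34805272]
0.59 [350.1, 358.0] [274.63561123 193.34805272]
[ 1.08198535e+00  5.72338307e-02 -2.07029284e-01  2.16580797e-05
 -1.30640751e+00 -1.87871078e+00]
shift [ 0.0003 -0.0003  0.0013] dist 0.001 spin 0.203
```

View pics/w8.png

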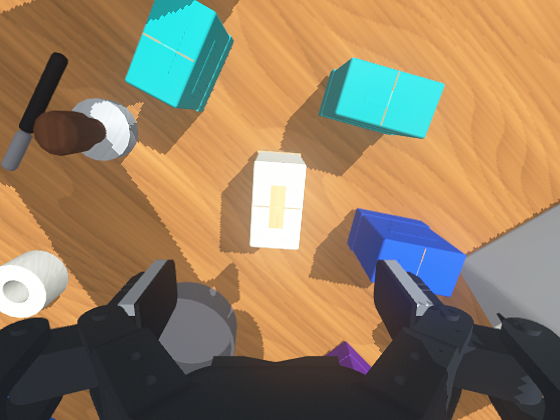

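The wrist view shows the pale large pack at (276,205) with the blue look-alike close on the right at (405,245). I'll narrow the opening to 72 % and descend.

Call:
send_rows(steps=[{"x": 0.001, "y": 0.002, "z": 0, "spin": 0.067}, {"x": 0.001, "y": 0.002, "z": 0.02, "spin": 0.067}, {"x": 0.001, "y": 0.002, "z": 0.045, "spin": 0.067}, {"x": 0.001, "y": 0.002, "z": 0.075, "spin": 0.067}, {"x": 0.001, "y": 0.002, "z": 0.095, "spin": 0.067}], hand=72)

```text
clock: 19.72
eef_pos: [0.3292, 0.2954, 0.1041]
eef_rot: [-0.346, 0.938, -0.0, -0.001]
force: [-0.8, -0.0, 0.9]
width: 0.722
finger_force: 0.0
```

Call:
send_rows(steps=[{"x": 0, "y": 0, "z": 0.02, "spin": 0}, {"x": 0, "y": 0, "z": 0.04, "spin": 0}, {"x": 0, "y": 0, "z": 0.054, "spin": 0}, {"x": 0, "y": 0, "z": 0.054, "spin": 0}])

```text
clock: 20.05
eef_pos: [0.3286, 0.2943, 0.0496]
eef_rot: [-0.346, 0.938, -0.002, -0.002]
force: [-0.6, -0.8, -0.0]
width: 0.721
finger_force: 0.0
```

Call:
send_rows(steps=[{"x": 0, "y": 0, "z": 0, "spin": 0}, {"x": 0, "y": 0, "z": 0, "spin": 0}, {"x": 0, "y": 0, "z": 0, "spin": 0}, {"x": 0, "y": 0, "z": 0, "spin": 0}, {"x": 0, "y": 0, "z": 0, "spin": 0}], hand=0)

```text
clock: 20.47
eef_pos: [0.3303, 0.2969, 0.0532]
eef_rot: [-0.345, 0.939, 0.001, 0.001]
force: [0.5, -0.2, 3.8]
width: 0.464
finger_force: 42.1
```

Call:
send_rows(steps=[{"x": 0, "y": 0, "z": 0, "spin": 0}, {"x": 0, "y": 0, "z": -0.015, "spin": 0}, {"x": 0, "y": 0, "z": -0.04, "spin": 0}, {"x": 0, "y": 0, "z": -0.075, "spin": 0}, {"x": 0, "y": 0, "z": -0.11, "spin": 0}])

```text
clock: 20.88
eef_pos: [0.3293, 0.2953, 0.163]
eef_rot: [-0.345, 0.939, -0.001, -0.001]
force: [0.6, 1.4, -0.9]
width: 0.462
finger_force: 41.6
```

Call:
send_rows(steps=[{"x": 0, "y": 0, "z": -0.01, "spin": -0.07}, {"x": 0, "y": 0, "z": -0.01, "spin": -0.18}, {"x": 0, "y": 0, "z": -0.01, "spin": -0.3}, {"x": 0, "y": 0, "z": -0.01, "spin": -0.42}, {"x": 0, "y": 0, "z": -0.01, "spin": -0.54}])

```text
clock: 21.3
eef_pos: [0.3297, 0.296, 0.1722]
eef_rot: [-0.585, 0.811, 0.0, -0.0]
force: [0.4, -0.8, -0.9]
width: 0.462
finger_force: 41.9
```

Call:
send_rows(steps=[{"x": 0, "y": 0, "z": 0, "spin": -0.12}, {"x": 0, "y": 0, "z": 0, "spin": -0.24}, {"x": 0, "y": 0, "z": 0, "spin": -0.36}, {"x": 0, "y": 0, "z": 0, "spin": -0.46}, {"x": 0, "y": 0, "z": 0, "spin": -0.53}])

```text
clock: 21.72
eef_pos: [0.3297, 0.296, 0.1721]
eef_rot: [0.777, -0.63, -0.0, 0.0]
force: [-0.1, 0.7, -1.3]
width: 0.462
finger_force: 41.9
```

Run:
```python
from h import *
st(); go(.642,.04,.172,-1.371)
```

```text
t21.72 pos [0.3297 0.296  0.1721] alpha -1.363 w 0.46 ff 41.9 F [-0.1  0.7 -1.3]
shift [ 0.315  -0.2527  0.    ] dist 0.404 spin 0.008
```

Call:
send_rows(steps=[{"x": 0.015, "y": -0.012, "z": 0, "spin": 0}, {"x": 0.045, "y": -0.036, "z": 0, "spin": 0}, {"x": 0.075, "y": -0.06, "z": 0, "spin": 0}, {"x": 0.105, "y": -0.084, "z": 0, "spin": 0}, {"x": 0.135, "y": -0.108, "z": 0, "spin": 0}])

```text
clock: 22.13
eef_pos: [0.4638, 0.1844, 0.1722]
eef_rot: [0.775, -0.632, -0.0, 0.0]
force: [0.2, 0.4, -1.4]
width: 0.463
finger_force: 41.8
```

Call:
send_rows(steps=[{"x": 0.03, "y": -0.024, "z": 0, "spin": 0}, {"x": 0.06, "y": -0.048, "z": 0, "spin": 0}, {"x": 0.09, "y": -0.072, "z": 0, "spin": 0}, {"x": 0.12, "y": -0.096, "z": 0, "spin": 0}, {"x": 0.15, "y": -0.12, "z": 0, "spin": 0}])

```text
clock: 22.55
eef_pos: [0.6117, 0.0614, 0.1719]
eef_rot: [0.775, -0.632, -0.0, 0.0]
force: [-0.4, 1.2, 0.2]
width: 0.464
finger_force: 41.8
```

Call:
send_rows(steps=[{"x": 0.02, "y": -0.016, "z": 0, "spin": 0.008}, {"x": 0.03, "y": -0.0247, "z": 0, "spin": 0.008}, {"x": 0.03, "y": -0.0247, "z": 0.0, "spin": 0.008}, {"x": 0.03, "y": -0.0247, "z": 0.03, "spin": 0.008}, {"x": 0.03, "y": -0.0247, "z": 0.04, "spin": 0.008}])

```text
clock: 22.97
eef_pos: [0.6392, 0.0389, 0.1289]
eef_rot: [0.772, -0.635, -0.002, 0.001]
force: [-1.7, 1.0, -3.1]
width: 0.465
finger_force: 41.7
```

Run:
```python
from h import *
st(); go(.642,.04,.132,-1.371); save("wrist","w9")
```

```text
t22.97 pos [0.6392 0.0389 0.1289] alpha -1.377 w 0.47 ff 41.7 F [-1.7  1.  -3.1]
shift [-0.0006 -0.003  -0.0031] dist 0.004 spin -0.006
```

View pics/w9.png

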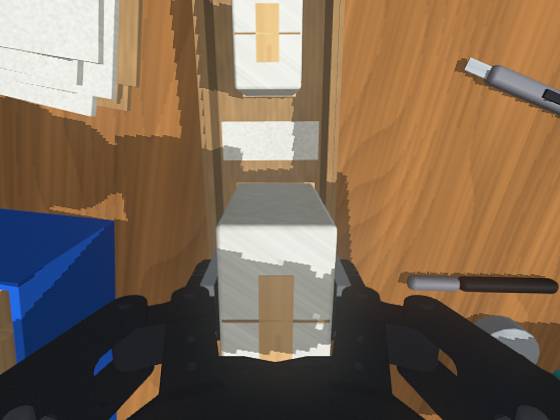

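The large pack is centred over the carton, clear of the placed small pack at (267,40) and of the blue tray. I'll lower and release.

Call:
send_rows(steps=[{"x": 0, "y": 0, "z": 0.025, "spin": 0}, {"x": 0, "y": 0, "z": 0.05, "spin": 0}, {"x": 0, "y": 0, "z": 0.066, "spin": 0}, {"x": 0, "y": 0, "z": 0.072, "spin": 0}, {"x": 0, "y": 0, "z": 0.076, "spin": 0}])

```text
clock: 23.43
eef_pos: [0.6399, 0.0387, 0.0571]
eef_rot: [0.773, -0.634, -0.0, 0.001]
force: [-6.8, 2.5, 18.6]
width: 0.468
finger_force: 43.7
```

Call:
send_rows(steps=[{"x": 0, "y": 0, "z": 0, "spin": 0}, {"x": 0, "y": 0, "z": 0, "spin": 0}])

```text
clock: 23.6
eef_pos: [0.6417, 0.0391, 0.0579]
eef_rot: [0.773, -0.635, 0.001, -0.001]
force: [0.1, 0.8, -0.6]
width: 0.469
finger_force: 41.4
```

Call:
send_rows(steps=[{"x": 0, "y": 0, "z": 0, "spin": 0}, {"x": 0, "y": 0, "z": 0, "spin": 0}, {"x": 0, "y": 0, "z": 0, "spin": 0}, {"x": 0, "y": 0, "z": 0, "spin": 0}, {"x": 0, "y": 0, "z": 0, "spin": 0}], hand=90)

```text
clock: 24.02
eef_pos: [0.6411, 0.0386, 0.0565]
eef_rot: [0.773, -0.635, 0.0, -0.0]
force: [0.5, -0.5, 0.2]
width: 0.9
finger_force: 0.0
```

Call:
send_rows(steps=[{"x": 0, "y": 0, "z": -0.02, "spin": 0}, {"x": 0, "y": 0, "z": -0.055, "spin": 0}, {"x": 0, "y": 0, "z": -0.09, "spin": 0}, {"x": 0, "y": 0, "z": -0.125, "spin": 0}, {"x": 0, "y": 0, "z": -0.145, "spin": 0}])

```text
clock: 24.43
eef_pos: [0.6423, 0.0384, 0.2063]
eef_rot: [0.773, -0.635, 0.002, -0.002]
force: [1.4, -0.4, 1.6]
width: 0.899
finger_force: 0.0
```

Run:
```python
from h import *
st(); go(.408,.137,.2,-1.371); save("wrist","w10")
```

```text
t24.43 pos [0.6423 0.0384 0.2063] alpha -1.376 w 0.90 ff 0.0 F [ 1.4 -0.4  1.6]
shift [-0.1422  0.2107  0.0048] dist 0.254 spin -0.005
```

View pics/w10.png

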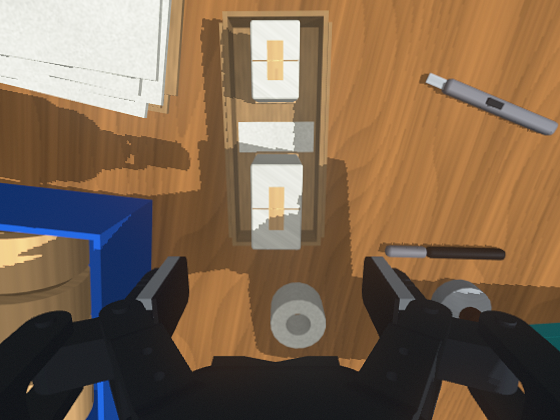

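Both packs stand upright in the long carton, at (275,60) and (276,205). Now the tamper.

Call:
send_rows(steps=[{"x": -0.022, "y": 0.033, "z": 0, "spin": 0}, {"x": -0.044, "y": 0.066, "z": 0, "spin": 0}, {"x": -0.066, "y": 0.099, "z": 0, "spin": 0}, {"x": -0.088, "y": 0.132, "z": 0, "spin": 0}, {"x": -0.11, "y": 0.164, "z": 0, "spin": 0}], hand=65)

```text
clock: 24.9
eef_pos: [0.4568, 0.1149, 0.2008]
eef_rot: [0.772, -0.635, -0.0, 0.0]
force: [0.2, 2.9, 1.9]
width: 0.65
finger_force: 0.0
```

Call:
send_rows(steps=[{"x": -0.02, "y": 0.03, "z": 0, "spin": 0}, {"x": -0.032, "y": 0.046, "z": 0, "spin": 0}, {"x": -0.032, "y": 0.046, "z": 0.01, "spin": 0}, {"x": -0.032, "y": 0.046, "z": 0.02, "spin": 0}, {"x": -0.032, "y": 0.046, "z": 0.02, "spin": 0}])

```text
clock: 25.32
eef_pos: [0.4059, 0.137, 0.1798]
eef_rot: [0.773, -0.635, -0.001, 0.001]
force: [0.1, 0.1, 0.5]
width: 0.65
finger_force: 0.0
```

```bash
python3 wf.py tamper .408 .138 w11; python3 -c "
from h import *
go(.408,.138,.051,-1.371)"
```

```text
t25.32 pos [0.4059 0.137  0.1798] alpha -1.375 w 0.65 ff 0.0 F [0.1 0.1 0.5]
0.87 [273.0, 192.7] [271.02635982 198.72293481]
242 302 157 229
(array([0.40822967, 0.13550502, 0.0947058 ]), np.float64(0.05078563282465076))
shift [-0.0009 -0.0009  0.1303] dist 0.13 spin -0.005
```

View pics/w11.png

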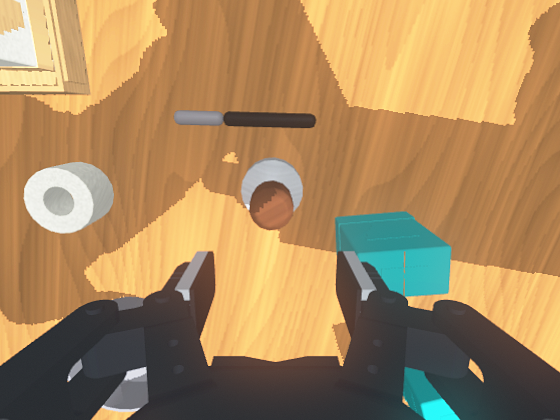

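The tamper is at (271,190) with a turquoise box close to the right finger's path. I'll turn the hand by about 1 rad so that the fingers clear it.

Call:
send_rows(steps=[{"x": 0, "y": 0, "z": 0, "spin": -0.12}, {"x": 0, "y": 0, "z": 0, "spin": -0.24}, {"x": 0, "y": 0, "z": 0, "spin": -0.36}, {"x": 0, "y": 0, "z": 0, "spin": -0.48}, {"x": 0, "y": 0, "z": 0, "spin": -0.6}])

```text
clock: 25.83
eef_pos: [0.4081, 0.1372, 0.1819]
eef_rot: [0.927, -0.376, 0.0, -0.0]
force: [-0.2, -1.0, 0.9]
width: 0.648
finger_force: 0.0
```

Call:
send_rows(steps=[{"x": 0, "y": 0, "z": 0.01, "spin": -0.12}, {"x": 0, "y": 0, "z": 0.02, "spin": -0.24}, {"x": 0, "y": 0, "z": 0.03, "spin": -0.36}, {"x": 0, "y": 0, "z": 0.035, "spin": -0.4}, {"x": 0, "y": 0, "z": 0.035, "spin": -0.4}])

```text
clock: 26.25
eef_pos: [0.4073, 0.1368, 0.1457]
eef_rot: [0.982, -0.187, -0.001, 0.001]
force: [-0.4, 0.1, 0.2]
width: 0.652
finger_force: 0.0
```

Call:
send_rows(steps=[{"x": 0, "y": 0, "z": 0, "spin": 0}, {"x": 0, "y": 0, "z": 0, "spin": 0}, {"x": 0, "y": 0, "z": 0, "spin": 0}])

```text
clock: 26.5
eef_pos: [0.4079, 0.1374, 0.1469]
eef_rot: [0.982, -0.187, 0.0, -0.0]
force: [-0.7, -0.9, 1.1]
width: 0.649
finger_force: 0.0
```

```bash
python3 wf.py tamper .408 .137 w12; python3 -c "
from h import *
go(.408,.137,.051)"
```

```text
t26.50 pos [0.4079 0.1374 0.1469] alpha -0.377 w 0.65 ff 0.0 F [-0.7 -0.9  1.1]
0.69 [276.0, 202.9] [274.48515616 206.76524367]
241 310 161 245
(array([0.40882759, 0.13549665, 0.10489686]), np.float64(0.03775870725377761))
shift [0.0004 0.0003 0.0958] dist 0.096 spin None
```

Call:
send_rows(steps=[{"x": 0.001, "y": 0.001, "z": 0.025, "spin": 0}, {"x": 0.001, "y": 0.001, "z": 0.05, "spin": 0}, {"x": 0.001, "y": 0.001, "z": 0.075, "spin": 0}, {"x": 0.001, "y": 0.001, "z": 0.095, "spin": 0}, {"x": 0.001, "y": 0.001, "z": 0.095, "spin": 0}])

```text
clock: 27.02
eef_pos: [0.4055, 0.1344, 0.0481]
eef_rot: [0.982, -0.187, -0.003, 0.002]
force: [0.2, -0.3, -0.6]
width: 0.648
finger_force: 0.0
```

Call:
send_rows(steps=[{"x": 0, "y": 0, "z": 0, "spin": 0}, {"x": 0, "y": 0, "z": 0, "spin": 0}, {"x": 0, "y": 0, "z": 0, "spin": 0}, {"x": 0, "y": 0, "z": 0, "spin": 0}, {"x": 0, "y": 0, "z": 0, "spin": 0}], hand=0, newtons=50)

```text
clock: 27.43
eef_pos: [0.4092, 0.1367, 0.0528]
eef_rot: [0.982, -0.187, 0.001, -0.001]
force: [-0.4, 1.1, 4.3]
width: 0.38
finger_force: 50.6
```

Call:
send_rows(steps=[{"x": 0, "y": 0, "z": 0, "spin": 0}, {"x": 0, "y": 0, "z": -0.015, "spin": 0}, {"x": 0, "y": 0, "z": -0.04, "spin": 0}, {"x": 0, "y": 0, "z": -0.075, "spin": 0}, {"x": 0, "y": 0, "z": -0.11, "spin": 0}])

```text
clock: 27.85
eef_pos: [0.4063, 0.1351, 0.1615]
eef_rot: [0.982, -0.187, -0.002, 0.001]
force: [2.2, 0.9, -3.8]
width: 0.38
finger_force: 50.9
```

Run:
```python
from fit import *
st(); go(.525,.339,.16); 
for c in("scene","side"):
    P=imaging.camera_params(c); imaging.grab_frame(c)
    for d in spotter.regions_of("round_tub",c):
        if d["p"]>.3: print(c,d["p"],d["pixels"].sum(),fit("round_tub",[(P,d["pixels"])],(.525,.339),[0]))
```

```text
t27.85 pos [0.4063 0.1351 0.1615] alpha -0.376 w 0.38 ff 50.9 F [ 2.2  0.9 -3.8]
shift [ 0.0355 -0.2333  0.0007] dist 0.236 spin None
scene 0.57 1711 (array([0.52613458, 0.3401308 , 0.01944956]), np.float64(0.06554805958293386))
side 0.87 897 (array([0.52506939, 0.34401859, 0.12808859]), np.float64(0.042720489808250495))
```

Call:
send_rows(steps=[{"x": 0.002, "y": -0.016, "z": 0, "spin": 0}, {"x": 0.006, "y": -0.046, "z": 0, "spin": 0}, {"x": 0.011, "y": -0.08, "z": 0, "spin": 0}, {"x": 0.016, "y": -0.114, "z": 0, "spin": 0}, {"x": 0.021, "y": -0.148, "z": 0, "spin": 0}])

```text
clock: 28.47
eef_pos: [0.481, 0.2663, 0.1587]
eef_rot: [0.982, -0.187, -0.002, 0.002]
force: [1.2, -0.6, -3.7]
width: 0.381
finger_force: 51.0
```

Call:
send_rows(steps=[{"x": 0.005, "y": -0.033, "z": 0, "spin": 0}, {"x": 0.009, "y": -0.06, "z": 0, "spin": 0}, {"x": 0.012, "y": -0.078, "z": 0, "spin": 0}, {"x": 0.013, "y": -0.086, "z": 0, "spin": 0}, {"x": 0.013, "y": -0.086, "z": 0.02, "spin": 0}])

```text
clock: 28.88
eef_pos: [0.5272, 0.3431, 0.142]
eef_rot: [0.982, -0.186, 0.001, -0.001]
force: [1.8, 0.5, -2.7]
width: 0.378
finger_force: 51.1
```

Call:
send_rows(steps=[{"x": 0, "y": 0, "z": 0.02, "spin": 0}, {"x": 0, "y": 0, "z": 0.045, "spin": 0}, {"x": 0, "y": 0, "z": 0.065, "spin": 0}, {"x": 0, "y": 0, "z": 0.075, "spin": 0}, {"x": 0, "y": 0, "z": 0.08, "spin": 0}])

```text
clock: 29.3
eef_pos: [0.5237, 0.3393, 0.0581]
eef_rot: [0.982, -0.187, -0.002, 0.002]
force: [-0.3, 0.3, -3.9]
width: 0.378
finger_force: 51.0
```

Run:
```python
from h import *
st(); go(.526,.341,.056)
```

```text
t29.30 pos [0.5237 0.3393 0.0581] alpha -0.376 w 0.38 ff 51.0 F [-0.3  0.3 -3.9]
shift [ 0.0015 -0.0024  0.002 ] dist 0.004 spin None
```

Call:
send_rows(steps=[{"x": 0, "y": 0, "z": 0.003, "spin": 0}, {"x": 0, "y": 0, "z": 0.005, "spin": 0}, {"x": 0, "y": 0, "z": 0.006, "spin": 0}, {"x": 0, "y": 0, "z": 0.006, "spin": 0}])

```text
clock: 29.63
eef_pos: [0.526, 0.3413, 0.0569]
eef_rot: [0.982, -0.187, 0.001, -0.001]
force: [-1.6, -0.3, -0.3]
width: 0.376
finger_force: 51.5
```

Call:
send_rows(steps=[{"x": 0, "y": 0, "z": 0, "spin": 0}, {"x": 0, "y": 0, "z": 0, "spin": 0}])

```text
clock: 29.8
eef_pos: [0.526, 0.3414, 0.0568]
eef_rot: [0.982, -0.187, 0.001, -0.001]
force: [-2.1, -2.1, 4.8]
width: 0.374
finger_force: 51.9
```

Contact with the tub floor is felt, so I'll release and rise.

Call:
send_rows(steps=[{"x": 0, "y": 0, "z": 0, "spin": 0}, {"x": 0, "y": 0, "z": 0, "spin": 0}, {"x": 0, "y": 0, "z": 0, "spin": 0}, {"x": 0, "y": 0, "z": 0, "spin": 0}, {"x": 0, "y": 0, "z": 0, "spin": 0}], hand=80)

```text
clock: 30.22
eef_pos: [0.5256, 0.3413, 0.0553]
eef_rot: [0.982, -0.187, 0.0, -0.0]
force: [0.2, 0.2, 0.3]
width: 0.801
finger_force: 0.0
```

Call:
send_rows(steps=[{"x": 0, "y": 0, "z": -0.02, "spin": 0}, {"x": 0, "y": 0, "z": -0.055, "spin": 0}, {"x": 0, "y": 0, "z": -0.09, "spin": 0}, {"x": 0, "y": 0, "z": -0.125, "spin": 0}, {"x": 0, "y": 0, "z": -0.165, "spin": 0}])

```text
clock: 30.63
eef_pos: [0.5249, 0.3407, 0.2211]
eef_rot: [0.982, -0.187, -0.001, 0.001]
force: [1.9, 1.0, 0.6]
width: 0.799
finger_force: 0.0
```

Call:
send_rows(steps=[{"x": -0.03, "y": 0, "z": 0, "spin": 0}, {"x": -0.07, "y": 0, "z": 0, "spin": 0}, {"x": -0.11, "y": 0, "z": 0, "spin": 0}, {"x": -0.14, "y": 0, "z": 0, "spin": 0}, {"x": -0.14, "y": 0, "z": 0, "spin": 0}])

```text
clock: 31.05
eef_pos: [0.3913, 0.3943, 0.221]
eef_rot: [0.983, -0.185, -0.0, -0.001]
force: [-0.1, -0.2, -0.5]
width: 0.799
finger_force: 0.0
```

Run:
```python
from h import *
st(); a=imaging.grab_frame("scene"); 
cv2.imwrite("pics/end.png",cv2.resize(a[120:320,90:420],(792,480),interpolation=cv2.INTER_CUBIC)[:,:,::-1])
```

```text
t31.05 pos [0.3913 0.3943 0.221 ] alpha -0.372 w 0.80 ff 0.0 F [-0.1 -0.2 -0.5]
```

View pics/end.png

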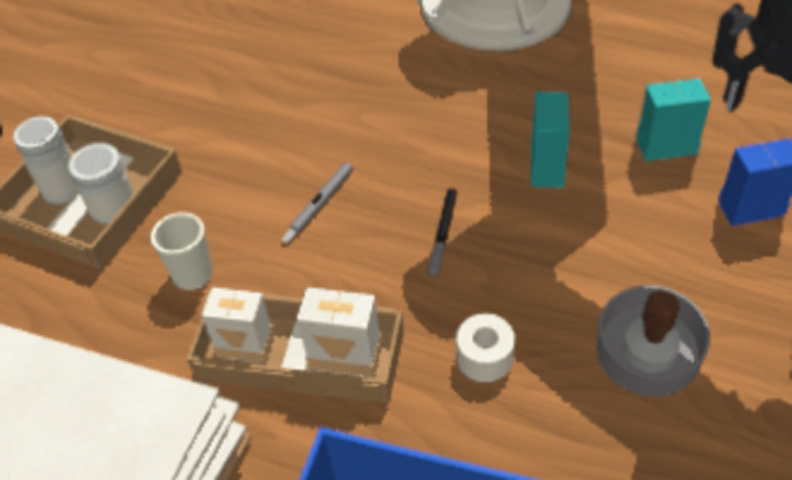

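The final view shows all five items upright: the tins in the square carton at (43,160) and (100,182), the packs in the long carton at (237,320) and (337,328), and the tamper in the tub at (655,335). The cup is standing at (185,250), so I'm handing in.

```bash
python3 -c "
from cell import robot
print(robot.finish_job())"
```

```text
the job is handed in; nothing more can be done
None
```

The job is handed in at about 31 s of the 125 s allowed: the final picture shows both tins in the square carton, both packs in the long carton and the tamper in the round tub, all standing upright, with the cup still standing.

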